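# Clip the tube carousel onto its mixer

## Task

The orange tube carousel has been put back on its mixer and must be locked down. Take the larger of the two open black clips by its upright tab and slide it sideways, open mouth first, into the groove under the head of the spindle until it is fully home, then let go so that it lies flat on the white hub. Leave the smaller clip where it lies.

Things in the scene. Friction and masses are not known exactly. Their poses are not given: they have to be found in the camera images.
- clip_tab (a point): Centre of the upright tab of the LARGER loose black U clip (50 g, 6 mm thick): grip here. Clip axes: x out of the open mouth, y across the slot, z up. Tab 28 mm long (x), 14 mm thick (y), 50 mm high from the clip's underside, this point 25 mm above that. The U, 44 mm wide (62 over the flared lips), starts 22 mm in front of this point and ends 71 mm in front; the stem is no wider than the tab.
- clip_seat (a point): Point in the larger clip's slot where the spindle axis stands when home: 42 mm in front (clip x) of clip_tab, on the middle line, half-way up the 6 mm plate; same axes. The slot is 22 mm wide, its closed end 9 mm behind this point; 14 mm in front of it the lips flare out at 45 degrees.
- groove (a point): Centre of the groove of the fixed upright spindle (z up), open all round: any side will do. Steel neck 16 mm diameter, 16 mm high; below, the flat white hub, 124 mm diameter, its top 8 mm under this point and 74 mm above the bench; above, the steel head, 34 mm diameter, 8 to 18 mm over this point. Round the hub an orange disc, 210 mm diameter, its tube caps 4 mm lower than the hub's top.
- small_tab (a point): Centre of the upright tab of the SMALLER clip, 18 mm above the bench. Same form and black plastic, but 36 mm high, about 52 mm long, slot 9 mm wide, too narrow for this spindle. To be left where it lies; axes as for the larger clip.

How it is judged (in metres and radians):
At the end, for the whole second after the job is handed in: The larger clip sits in the groove: its seat point within 10 mm of the spindle's axis, in the groove under the spindle head (seat point between 10 mm below and 6 mm above the groove's centre), flat within 10 degrees, released; the smaller clip within 30 mm of where it lay (horizontal distance between clip_seat and groove below 0.01 m and z of clip_seat in the frame of groove between -0.01 and 0.006 m and angle between clip_seat's own z axis and vertical below 0.175 rad and distance of small_tab from where it was at the start of the episode below 0.03 m); the robot touches nothing.
It fails at once if the smaller clip is displaced by more than 30 mm (distance of small_tab from where it was at the start of the episode above 0.03 m).
It also fails if it takes over 38 s, if anything falls off the work surface, if the arm or the gripper's body presses on something with over 40 N, if the wrist force passes 120 N, or if a joint passes its speed limit or range.

## Robot

A 6-joint arm with a two-finger parallel gripper is mounted at the origin on the work surface. World frame = base frame: x ahead of the robot, y to its left, z up, the work surface at z = 0. Lengths are in m, angles in degrees, forces in N, time in s.
With the tool pointing down it reaches from about 0.35 to 0.875 m from the base axis. Payload 4.2 kg.
Tool frame: the origin (TCP) lies on the centre line of the jaws, within the pads' length; the fingertips stand 25 mm ahead of it and the grasp point (between the pads) lies 6 mm ahead of it; z points along the fingers, y is the line along which they close (so a half turn about z gives the same grasp; the last joint's range is limited). The gripper opens to 87 mm and grips with 3 to 60 N. Pads are 19 mm wide; open, the fingers measure 117 mm over their backs; the gripper's body (75 mm by 190 mm) begins 51 mm behind the grasp point.
Start: joints at [-53.48, 22.042, 0.453, 0, -68.411, -14.817], TCP at [0.231, -0.581, 0.248] pointing down, gripper open.
Joint ranges: [-179.83, 179.83], [-69.29, 118.12], [-61.27, 80.66], [-181.25, 117.63], [-171.15, -9.14], [-177.46, 177.46]. Speed limits (degrees/s): [159.86, 159.86, 180, 180, 180, 180].

## Interface

Orientations are given as a 3x3 rotation matrix whose columns are the frame's x, y, z axes.
In Python, from station import r gives the robot as it stands.
- The arm moves only by the tool move_arm, never from a script. Its argument "series" is a list of rows, each an object with "grip": the opening, from 0 (shut) to 1 (fully open); "xyz": the shift along the tool's x, y, z in mm, a list of three; "angular": the turn, a rotation vector about the tool's x, y, z in rad, a list of three. A call has 1 to 10 rows; each row is the pose to reach, as a shift and turn from the pose commanded when the call began, along the tool's axes at that moment; what a row does not reach only later rows make up. A row lasts 1/10 s, in which the tool goes at most 50 mm and 8.59 degrees, less where a joint would pass 70% of its speed; a pose out of reach is approached as far as the arm can. A call with a gripper value outside its range is refused whole. The fingers move at their own pace and stop on an object; the grip force is fixed at half the most. Time passes only in rows, so rows that repeat a pose let the fingers close. It gives the time, the measured TCP pose, the force, the opening and the grip force at its end, in the units of the state.
- r.sense(): the state, without advancing time (a new reading comes with each control period).
- r.capture(name): name is "scene" or "top"; returns a dict with "img" (480x640x3 uint8, red, green, blue), "camera_matrix" (3x3 intrinsics, pixels), "rvec" (rotation vector, rad) and "tvec" (3), from world to camera coordinates, as OpenCV has them. Camera axes: x right, y down, z forward; pixel columns grow to the right and rows downward; lengths in m; the calibration is good to about 2 mm. A picture is of the moment at which its call begins. There is no depth.
- r.finish_job(): hands the job in; it is judged then, once.
The state is a dict: "time_s": time; "joints": joint angles; "joint_velocities": joint speeds; "effort": joint torques, N m; "tcp_pos": TCP position; "ee_rot": TCP orientation; "wrist_force": force on the tool from outside, world axes, zero at the start; "moment": the same for the moment, N m; "gripper_width": opening from 0.0 (shut) to 1.0 (fully open); "gripper_force": force on a finger pad.
Only numpy, scipy, OpenCV 4.12 (cv2) and the standard library are available. Lean on these libraries where they do the work, as an engineer would, in place of code of your own. Each camera call takes 0.05 s, during which the arm holds its last target. There are 200 camera calls.

## Working session

There is one attempt and no reset: what is moved stays moved. The work goes in short steps, Python scripts to look and compute and a tool call to move; the robot and the scene stay as the last step left them, time stands still between calls to the robot, and variables do not carry over. Pictures are saved under pics/ and viewed, at most 10 in all, crops included, and the job is handed in when it is done.

Besides the shell and the picture viewer there is one more tool, called after "Emit:" as name([rows], argument=value, ...), one row to a line, values as JSON. move_arm: Moves the arm, as the interface text tells. Its arguments: {"type":"object","properties":{"series":{"type":"array"}},"required":["series"]}

```bash
mkdir -p pics; cat > h.py <<'E'
import numpy as np, cv2
from station import r
def cap(n):
    c=r.capture(n); R=cv2.Rodrigues(np.array(c["rvec"],float))[0]; t=np.array(c["tvec"],float).ravel()
    return c["img"],np.array(c["camera_matrix"],float),R,t
def ray(K,R,t,uv):
    d=R.T@np.linalg.inv(K)@np.array([uv[0],uv[1],1.]); return -R.T@t,d/np.linalg.norm(d)
def onz(K,R,t,uv,z):
    o,d=ray(K,R,t,uv); return o+d*(z-o[2])/d[2]
def two(r1,r2):
    (o1,d1),(o2,d2)=r1,r2
    s=np.linalg.lstsq(np.c_[d1,-d2],o2-o1,rcond=None)[0]
    a,b=o1+s[0]*d1,o2+s[1]*d2; return (a+b)/2,np.linalg.norm(a-b)
E
python3 - <<'E'
from h import *
np.set_printoptions(precision=4,suppress=True)
for n in("scene","top"):
    im,K,R,t=cap(n); cv2.imwrite(f"pics/{n}0.png",im[:,:,::-1]); np.savez(f"{n}0.npz",im=im,K=K,R=R,t=t); print(n,-R.T@t,R[2],K[0,0])
s=r.sense();print(s)
E
```

```text
scene [0.8687 0.1781 0.6926] [-0.4861 -0.2688 -0.8315] 437.6043142559803
top [0.3633 0.0028 1.1519] [ 0.1456  0.0069 -0.9893] 482.89324595149014
{'time_s': 0.1, 'joints': array([-53.4796,  22.0869,   0.3879,  -0.0246, -68.4099, -14.8172]), 'joint_velocities': array([-0.0021, -0.0769,  0.0187,  0.1052,  0.0018,  0.1236]), 'effort': array([ -0.0003, -39.169 ,  18.7935,   4.2319,   0.0135,  -0.0001]), 'tcp_pos': array([ 0.231 , -0.5802,  0.2466]), 'ee_rot': array([[-0.9292, -0.3697, -0.0008],
       [-0.3697,  0.9292,  0.0018],
       [ 0.0001,  0.0019, -1.    ]]), 'wrist_force': array([-0.0952, -0.4102,  1.0739]), 'moment': array([-0.0022, -0.0195,  0.0017]), 'gripper_force': 0.0, 'gripper_width': 0.9963475270013386}
```

View pics/scene0.png

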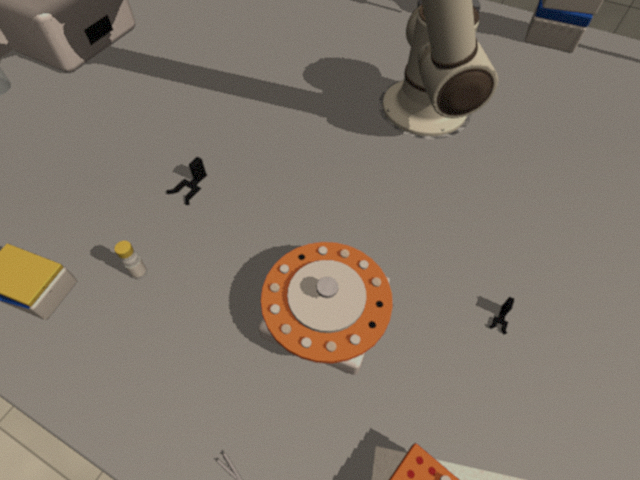

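View pics/top0.png

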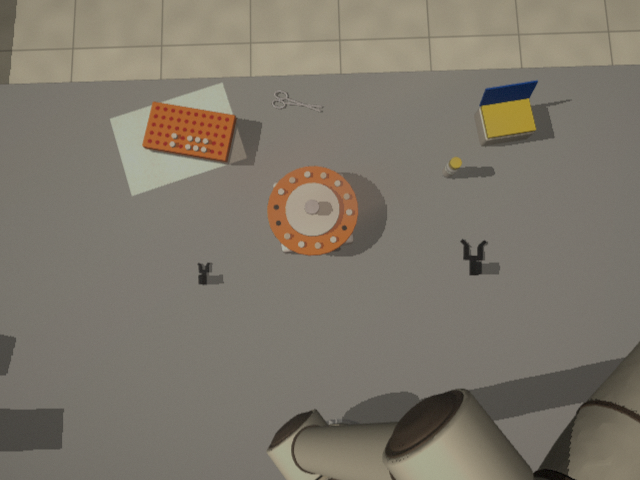

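Scene view: larger clip near (190,180), smaller near (504,315), spindle head (328,287). Top view: larger near (474,257), smaller (204,273), head (312,207). Next I take enlarged crops of these.

```bash
python3 - <<'E'
from h import *
np.set_printoptions(precision=4,suppress=True)
tiles=[]
for n,cs in(("scene",((185,180),(328,290))),("top",((474,257),(312,210)))):
    d=np.load(f"{n}0.npz"); im=d["im"]
    P=d["K"]@(d["R"]@np.array([[.231,-.58,.247],[0,0,0],[.5,0,0],[.5,.3,0]]).T+d["t"][:,None]); print((P[:2]/P[2]).T)
    tiles.append(np.hstack([cv2.resize(im[y-30:y+30,x-40:x+40],(400,300),interpolation=cv2.INTER_CUBIC) for x,y in cs]))
cv2.imwrite("pics/crop.png",np.vstack(tiles)[:,:,::-1])
for n in("scene","top"):
    d=np.load(f"{n}0.npz"); im=d["im"]
    m=(im.max(2)<40).astype(np.uint8)
    k,l,s,c=cv2.connectedComponentsWithStats(m)
    for i in range(1,k):
        if 15<s[i,4]<900: print(n,s[i],c[i],onz(d["K"],d["R"],d["t"],c[i],.003))
E
```

```text
[[138.4534 -18.102 ]
 [424.6576 106.5966]
 [326.253  264.4369]
 [486.6314 340.3276]]
[[657.8658 372.077 ]
 [339.0314 470.0839]
 [332.6008 249.4511]
 [207.9296 253.0158]]
scene [ 84  15  28  30 432] [98.1736 29.4954] [ 0.1387 -0.9144  0.003 ]
scene [432  59  27  10  94] [442.9149  64.9468] [-0.1726 -0.0167  0.003 ]
scene [405  73  22  19  84] [414.0238  84.0714] [-0.0632 -0.0529  0.003 ]
scene [438  83  42  32 381] [450.5092 103.643 ] [-0.0363  0.0511  0.003 ]
scene [167 158  39  46 491] [192.2138 178.5234] [ 0.4535 -0.3425  0.003 ]
scene [490 298  23  35 263] [502.6426 314.7871] [0.4439 0.3101 0.003 ]
scene [377 302   5   4  17] [379.1176 303.5882] [0.5266 0.1176 0.003 ]
scene [370 323   5   4  17] [371.8824 324.4118] [0.5675 0.1227 0.003 ]
top [462 240  24  35 287] [474.3136 258.993 ] [ 0.4671 -0.3365  0.003 ]
top [202 275   4   9  30] [203.5    279.3333] [0.4369 0.3092 0.003 ]
top [433 391  30  16 236] [448.411  397.9025] [ 0.1506 -0.2547  0.003 ]
top [582 400  33   6  84] [597.5952 402.7024] [ 0.1314 -0.5925  0.003 ]
top [533 468  42  12 303] [550.462  474.6007] [-0.0199 -0.4713  0.003 ]
```

View pics/crop.png

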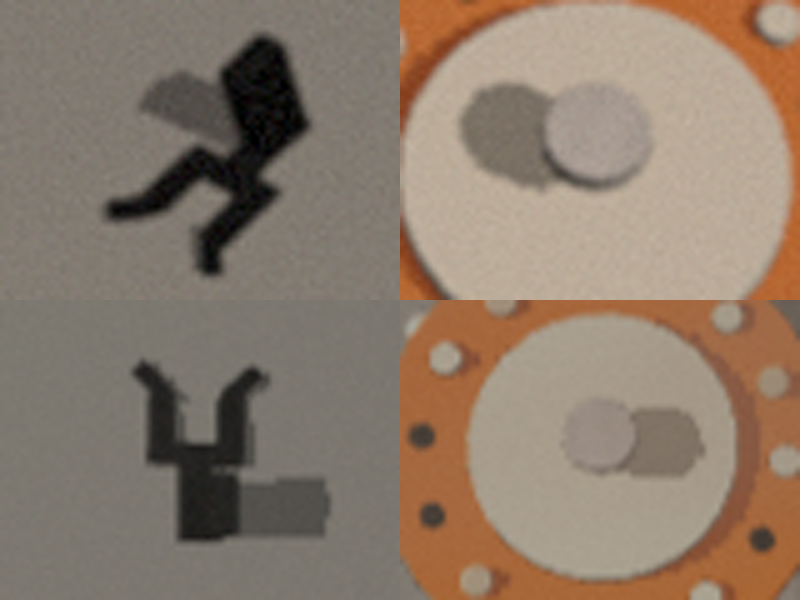

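The crop shows the clip's lip tips, its tab, and the spindle head on the hub clearly in both views. Now I triangulate them.

```bash
cat > m.py <<'E'
from h import *
np.set_printoptions(precision=4,suppress=True)
D={n:np.load(f"{n}0.npz") for n in("scene","top")}
A={n:(D[n]["K"],D[n]["R"],D[n]["t"]) for n in D}
def px(p,o): return (np.array(p)+.5)/5-.5+o
S,T=(145,150),(434,227)
F={"lip+y":((210,270),(138,66)),"lip-y":((107,211),(264,76)),"tabtop back-y":((266,34),(239,236)),"tabtop back+y":((282,46),(205,240)),
"shoulder +y":((281,190),(147,164)),"notch bottom":((232,178),(198,142))}
for k,(s,t) in F.items():
    p,e=two(ray(*A["scene"],px(s,S)),ray(*A["top"],px(t,T))); print(k,p,e, onz(*A["scene"],px(s,S),.006)[:2],onz(*A["top"],px(t,T),.006)[:2])
p,e=two(ray(*A["scene"],px((201,131),(288,260))),ray(*A["top"],px((200,134),(272,180)))); print("head top",p,e)
hc={}
for n,c in(("scene",(328,292)),("top",(312,210))):
    im=D[n]["im"]; hsv=cv2.cvtColor(im,cv2.COLOR_RGB2HSV)
    o=((hsv[...,1]>130)&(hsv[...,0]<18)).astype(np.uint8)
    m=np.zeros_like(o);y,x=np.mgrid[:480,:640]
    m[((x-c[0])**2+(y-c[1])**2<55**2)&(o==0)]=1
    m=cv2.morphologyEx(m,cv2.MORPH_OPEN,np.ones((15,15)))
    k,l,s,cc=cv2.connectedComponentsWithStats(m); i=l[c[1],c[0]]
    cs,_=cv2.findContours((l==i).astype(np.uint8),0,1); e=cv2.fitEllipse(cv2.convexHull(cs[0])); print(n,e)
    q=np.array([onz(*A[n],v,.074)[:2] for v in cv2.convexHull(cs[0])[:,0]]); print("hub circle fit z=.074",cv2.minEnclosingCircle(q.astype(np.float32))); hc[n]=e[0]
print("hub 2view",two(ray(*A["scene"],hc["scene"]),ray(*A["top"],hc["top"])))
E
python3 m.py
```

```text
lip+y [ 0.5139 -0.3081  0.0064] 0.0011126429476767446 [ 0.5139 -0.3089] [ 0.5136 -0.3077]
lip-y [ 0.5075 -0.3686  0.0014] 0.00040817028220634224 [ 0.5099 -0.3648] [ 0.5071 -0.3673]
tabtop back-y [ 0.4282 -0.3358  0.0489] 0.0017821824873437123 [ 0.3986 -0.369 ] [ 0.4313 -0.3498]
tabtop back+y [ 0.4287 -0.3234  0.0479] 0.00479197852460172 [ 0.401  -0.3586] [ 0.4298 -0.3336]
shoulder +y [ 0.4667 -0.3089  0.0065] 0.000594299470436948 [ 0.4665 -0.3096] [ 0.4666 -0.3088]
notch bottom [ 0.4746 -0.3302  0.0106] 0.004794617452074608 [ 0.4711 -0.3312] [ 0.4764 -0.3336]
head top [0.5855 0.0448 0.0998] 0.001451582155098483
scene ((326.4725341796875, 295.7292175292969), (73.07955932617188, 79.57459259033203), 97.6302261352539)
hub circle fit z=.074 ((0.5867617726325989, 0.0446738637983799), 0.06387737393379211)
top ((312.6354064941406, 208.70127868652344), (53.705684661865234, 56.24050521850586), 67.63080596923828)
hub circle fit z=.074 ((0.5864393711090088, 0.04182819649577141), 0.06532083451747894)
hub 2view (array([0.5868, 0.0439, 0.0677]), np.float64(0.0017073328523453076))
```

```bash
cat > d.py <<'E'
import sys; from h import *
from scipy.spatial.transform import Rotation as Ro
np.set_printoptions(precision=4,suppress=True)
# args: x y z(TCP) cy : clip yaw deg; tool x = -clip x
x,y,z,c=map(float,sys.argv[1:5]); s=r.sense(); R=np.array(s["ee_rot"])
a=np.radians(c); cx=np.array([np.cos(a),np.sin(a),0]); cy=np.array([-np.sin(a),np.cos(a),0])
G=np.c_[-cx,cy,[0,0,-1]]
print("t",s["time_s"],"tcp",s["tcp_pos"],"j",s["joints"],"F",s["wrist_force"],"w",s["gripper_width"],s["gripper_force"])
print("xyz mm",1e3*R.T@(np.array([x,y,z])-s["tcp_pos"]),"ang",Ro.from_matrix(R.T@G).as_rotvec())
E
python3 d.py .442 -.330 .12 -5.7
```

```text
t 0.1 tcp [ 0.231  -0.5802  0.2466] j [-53.4796  22.0869   0.3879  -0.0246 -68.4099 -14.8172] F [-0.0952 -0.4102  1.0739] w 0.9963475270013386 0.0
xyz mm [-288.5967  154.2625  126.8378] ang [ 0.0019 -0.0006  0.4781]
```

Emit:
move_arm([
  {"grip": 1,"xyz": [-40,20,18],"angular": [0,0,0.07]},
  {"grip": 1,"xyz": [-80,42,36],"angular": [0,0,0.14]},
  {"grip": 1,"xyz": [-120,64,54],"angular": [0,0,0.21]},
  {"grip": 1,"xyz": [-160,86,72],"angular": [0,0,0.28]},
  {"grip": 1,"xyz": [-200,107,90],"angular": [0,0,0.34]},
  {"grip": 1,"xyz": [-240,128,106],"angular": [0,0,0.4]},
  {"grip": 1,"xyz": [-270,144,118],"angular": [0,0,0.45]},
  {"grip": 1,"xyz": [-288.5,154,127],"angular": [0.002,0,0.478]},
  {"grip": 1,"xyz": [-288.5,154,127],"angular": [0.002,0,0.478]},
  {"grip": 1,"xyz": [-288.5,154,127],"angular": [0.002,0,0.478]},
])

```text
time_s: 1.1
tcp_pos: [0.4422, -0.3306, 0.1202]
ee_rot: [[-0.995, 0.098, -0.001], [0.098, 0.995, -0.002], [0.001, -0.002, -1.0]]
wrist_force: [-0.5, 0.2, 0.8]
gripper_width: 1.001
gripper_force: 0.0
```

```bash
python3 d.py .442 -.330 .036 -5.7; python3 - <<'E'
from h import *
im=cap("scene")[0]; cv2.imwrite("pics/a1.png",cv2.resize(im[90:240,90:290],(800,600),interpolation=cv2.INTER_CUBIC)[:,:,::-1])
E
```

```text
t 1.1 tcp [ 0.4422 -0.3306  0.1202] j [-19.9086  22.2957 -19.6338   0.1411 -48.079  -75.7828] F [-0.489   0.2479  0.7585] w 1.0012334215374907 0.0
xyz mm [ 0.1882  0.7723 84.2437] ang [-0.0017 -0.0006  0.0018]
```

View pics/a1.png

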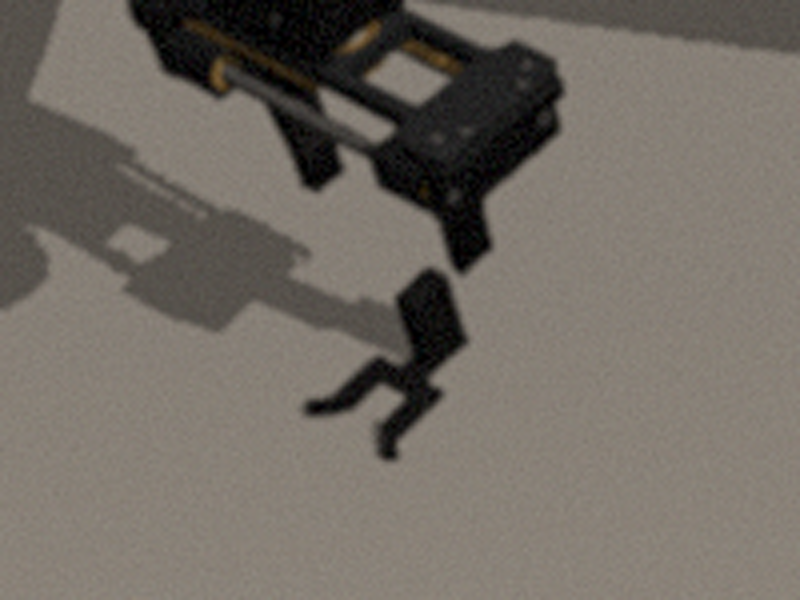

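The open fingers, tips near (320,185) and (465,270) in the crop, straddle the tab from above. I'll descend and grip.

Emit:
move_arm([
  {"grip": 1,"xyz": [0,0.5,25],"angular": [0,0,0]},
  {"grip": 1,"xyz": [0,0.8,50],"angular": [0,0,0]},
  {"grip": 1,"xyz": [0,0.8,72],"angular": [0,0,0]},
  {"grip": 1,"xyz": [0,0.8,84],"angular": [0,0,0]},
  {"grip": 1,"xyz": [0,0.8,84],"angular": [0,0,0]},
  {"grip": 0,"xyz": [0,0.8,84],"angular": [0,0,0]},
  {"grip": 0,"xyz": [0,0.8,84],"angular": [0,0,0]},
  {"grip": 0,"xyz": [0,0.8,84],"angular": [0,0,0]},
  {"grip": 0,"xyz": [0,0.8,84],"angular": [0,0,0]},
  {"grip": 0,"xyz": [0,0.8,84],"angular": [0,0,0]},
])

```text
time_s: 2.15
tcp_pos: [0.4426, -0.3303, 0.037]
ee_rot: [[-0.995, 0.099, 0.001], [0.099, 0.995, -0.002], [-0.001, -0.002, -1.0]]
wrist_force: [-0.4, -0.0, -0.1]
gripper_width: 0.637
gripper_force: 0.0
```

Emit:
move_arm([
  {"grip": 0,"xyz": [0,0,0],"angular": [0,0,0]},
  {"grip": 0,"xyz": [0,0,0],"angular": [0,0,0]},
  {"grip": 0,"xyz": [0,0,0],"angular": [0,0,0]},
  {"grip": 0,"xyz": [0,0,0],"angular": [0,0,0]},
  {"grip": 0,"xyz": [0,0,-15],"angular": [0,0,0]},
  {"grip": 0,"xyz": [0,0,-40],"angular": [0,0,0]},
  {"grip": 0,"xyz": [0,0,-70],"angular": [0,0,0]},
  {"grip": 0,"xyz": [0,0,-100],"angular": [0,0,0]},
  {"grip": 0,"xyz": [0,0,-120],"angular": [0,0,0]},
  {"grip": 0,"xyz": [0,0,-120],"angular": [0,0,0]},
])

```text
time_s: 3.15
tcp_pos: [0.4439, -0.3308, 0.1597]
ee_rot: [[-0.995, 0.099, 0.006], [0.099, 0.995, -0.005], [-0.007, -0.004, -1.0]]
wrist_force: [0.4, 0.5, -1.5]
gripper_width: 0.158
gripper_force: 30.0
```

```bash
python3 d.py .466 .0443 .165 0; python3 - <<'E'
from h import *
for n in("scene","top"):
    im,K,R,t=cap(n); s=r.sense(); p=K@(R@(s["tcp_pos"]-[0,0,.02])+t); u,v=(p[:2]/p[2]).astype(int); print(u,v)
    x0,y0=max(u-50,0),max(v-50,0); np.savez(f"{n}1.npz",im=im,K=K,R=R,t=t,o=[x0,y0])
    cv2.imwrite(f"pics/b_{n}.png",cv2.resize(im[y0:y0+100,x0:x0+100],(400,400),interpolation=cv2.INTER_CUBIC)[:,:,::-1]); print(x0,y0)
cv2.imwrite("pics/b.png",np.hstack([cv2.imread("pics/b_scene.png"),cv2.imread("pics/b_top.png")]))
E
```

```text
t 3.15 tcp [ 0.4439 -0.3308  0.1597] j [-19.842   19.5717 -17.1334   0.1721 -52.8503 -75.9169] F [ 0.3816  0.52   -1.4688] w 0.1583808451970604 29.999617114663124
xyz mm [ 14.9745 375.4211  -7.0041] ang [-0.0046  0.0067 -0.0987]
184 127
134 77
490 264
440 214
```

View pics/b.png

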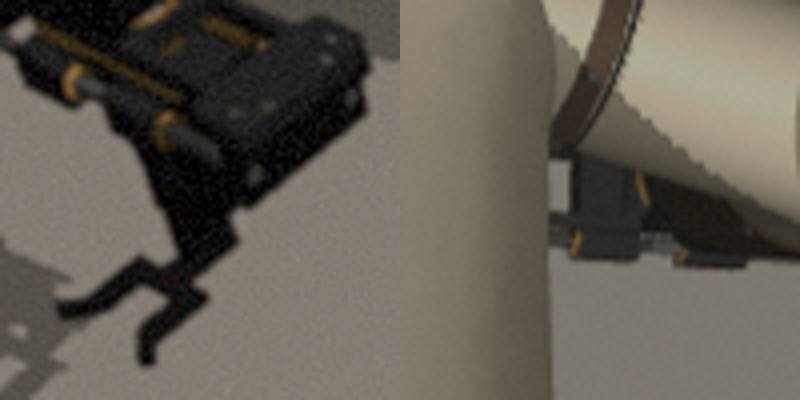

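The clip is held level by the tab. Its lip tips lie near (147,365) and (60,312) in the left crop, and the top camera is blocked by the arm. I'll compute the in-hand offset.

```bash
python3 - <<'E'
from h import *
np.set_printoptions(precision=4,suppress=True)
d=np.load("scene1.npz");s=r.sense()
R=np.array(s["ee_rot"])
for p in((147,367),(58,312)):
    q=onz(d["K"],d["R"],d["t"],(np.array(p)+.5)/4-.5+d["o"],s["tcp_pos"][2]-.037+.003)
    v=q-s["tcp_pos"]; print(q, "clip x,y:",-R[:,0]@v,R[:,1]@v)
E
```

```text
[ 0.5249 -0.3009  0.1222] clip x,y: 0.07965561675698178 0.03696422127241236
[ 0.5179 -0.3575  0.1222] clip x,y: 0.07841110799500149 -0.02007406223069787
```

Emit:
move_arm([
  {"grip": 0,"xyz": [0,37,-4],"angular": [0,0,0]},
  {"grip": 0,"xyz": [2,77,-7],"angular": [0,0,-0.02]},
  {"grip": 0,"xyz": [4,117,-7],"angular": [0,0,-0.04]},
  {"grip": 0,"xyz": [6,157,-7],"angular": [0,0,-0.06]},
  {"grip": 0,"xyz": [8,197,-7],"angular": [0,0,-0.08]},
  {"grip": 0,"xyz": [10,237,-7],"angular": [0,0,-0.099]},
  {"grip": 0,"xyz": [12,277,-7],"angular": [-0.004,0.007,-0.099]},
  {"grip": 0,"xyz": [14,317,-7],"angular": [-0.004,0.007,-0.099]},
  {"grip": 0,"xyz": [15,355,-7],"angular": [-0.004,0.007,-0.099]},
  {"grip": 0,"xyz": [15,375.5,-7],"angular": [-0.004,0.007,-0.099]},
])

```text
time_s: 4.25
tcp_pos: [0.4637, 0.0472, 0.1612]
ee_rot: [[-1.0, -0.002, -0.009], [-0.002, 1.0, 0.001], [0.009, 0.001, -1.0]]
wrist_force: [0.6, -0.5, -0.3]
gripper_width: 0.16
gripper_force: 30.0
```

```bash
python3 d.py .466 .0443 .116 0
```

```text
t 4.25 tcp [0.4637 0.0472 0.1612] j [  25.664    11.9555  -27.7942   -0.3986  -50.6981 -115.2992] F [ 0.5907 -0.4913 -0.3073] w 0.15970419686425938 29.99919473659247
xyz mm [-2.7058 -2.9783 45.2013] ang [ 0.0015 -0.0094  0.0019]
```

The lip offset suggests the clip sits about 10 mm lower in the hand, because the fingers closed during the lift. I'll let the arm settle at height and measure from both views.

Emit:
move_arm([
  {"grip": 0,"xyz": [-2.5,-3,-4],"angular": [0,-0.009,0]},
  {"grip": 0,"xyz": [-2.5,-3,-4],"angular": [0,-0.009,0]},
  {"grip": 0,"xyz": [-2.5,-3,-4],"angular": [0,-0.009,0]},
  {"grip": 0,"xyz": [-2.5,-3,-4],"angular": [0,-0.009,0]},
  {"grip": 0,"xyz": [-2.5,-3,-4],"angular": [0,-0.009,0]},
])

```text
time_s: 4.75
tcp_pos: [0.4669, 0.0413, 0.1666]
ee_rot: [[-1.0, 0.002, 0.002], [0.002, 1.0, 0.002], [-0.002, 0.002, -1.0]]
wrist_force: [-0.0, -1.0, -0.6]
gripper_width: 0.157
gripper_force: 30.0
```

```bash
python3 - <<'E'
from h import *
s=r.sense(); print(s["tcp_pos"])
L=[]
for n in("scene","top"):
    im,K,R,t=cap(n); p=K@(R@(s["tcp_pos"]+[.05,0,-.045])+t); u,v=(p[:2]/p[2]).astype(int)
    x0,y0=u-40,v-40; np.savez(f"{n}2.npz",im=im,K=K,R=R,t=t,o=[x0,y0])
    L.append(cv2.resize(im[y0:y0+80,x0:x0+80],(400,400),interpolation=cv2.INTER_CUBIC)); print(x0,y0)
cv2.imwrite("pics/c.png",np.hstack(L)[:,:,::-1]); print(r.sense()["tcp_pos"],r.sense()["ee_rot"])
E
```

```text
[0.46686927 0.04131042 0.16657875]
306 203
273 195
[0.46701101 0.04155802 0.16672494] [[-0.99999647  0.00130008  0.00231906]
 [ 0.00130553  0.99999638  0.0023507 ]
 [-0.00231599  0.00235372 -0.99999455]]
```

View pics/c.png

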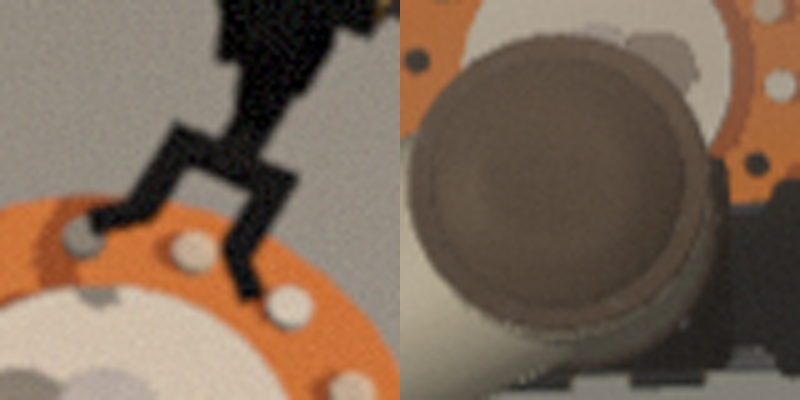

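The top view is blocked. In the scene crop the U's shoulders are at (177,122) and (299,178) and the lip tips at (92,222) and (247,302). With the lateral offset fixed by the grip, one ray each gives the height.

```bash
python3 - <<'E'
from h import *
np.set_printoptions(precision=4,suppress=True)
d=np.load("scene2.npz");tcp=np.array([.467,.0415,.1667])
P={"sh-":(177,122),"sh+":(299,178),"lip-":(92,224),"lip+":(247,302)}
for dz in(.040,.045,.050,.055,.060):
    q={k:1e3*(onz(d["K"],d["R"],d["t"],(np.array(p)+.5)/5-.5+d["o"],tcp[2]-dz+.006)-tcp)[:2] for k,p in P.items()}
    print(dz,{k:v for k,v in q.items()},"mid sh",(q["sh-"]+q["sh+"])/2,"mid lip",(q["lip-"]+q["lip+"])/2)
E
```

```text
0.04 {'sh-': array([ 32.2825, -19.1751]), 'sh+': array([32.9588, 23.4002]), 'lip-': array([ 78.7699, -24.5124]), 'lip+': array([80.7578, 28.8584])} mid sh [32.6206  2.1125] mid lip [79.7638  2.173 ]
0.045 {'sh-': array([ 28.9838, -20.5665]), 'sh+': array([29.6661, 22.389 ]), 'lip-': array([ 75.8863, -25.9514]), 'lip+': array([77.8919, 27.896 ])} mid sh [29.325   0.9112] mid lip [76.8891  0.9723]
0.05 {'sh-': array([ 25.6851, -21.9579]), 'sh+': array([26.3734, 21.3778]), 'lip-': array([ 73.0027, -27.3904]), 'lip+': array([75.0261, 26.9336])} mid sh [26.0293 -0.29  ] mid lip [74.0144 -0.2284]
0.055 {'sh-': array([ 22.3864, -23.3492]), 'sh+': array([23.0808, 20.3666]), 'lip-': array([ 70.1191, -28.8294]), 'lip+': array([72.1602, 25.9711])} mid sh [22.7336 -1.4913] mid lip [71.1397 -1.4291]
0.06 {'sh-': array([ 19.0877, -24.7406]), 'sh+': array([19.7881, 19.3554]), 'lip-': array([ 67.2355, -30.2684]), 'lip+': array([69.2944, 25.0087])} mid sh [19.4379 -2.6926] mid lip [68.265  -2.6299]
```

Emit:
move_arm([
  {"grip": 0,"xyz": [1,2,10],"angular": [0,0,0]},
  {"grip": 0,"xyz": [1,2.5,20],"angular": [0,0,0]},
  {"grip": 0,"xyz": [1,2.5,28],"angular": [0,0,0]},
  {"grip": 0,"xyz": [1,2.5,33],"angular": [0,0,0]},
  {"grip": 0,"xyz": [1,2.5,34],"angular": [0,0,0]},
  {"grip": 0,"xyz": [1,2.5,34],"angular": [0,0,0]},
  {"grip": 0,"xyz": [1,2.5,34],"angular": [0,0,0]},
  {"grip": 0,"xyz": [1,2.5,34],"angular": [0,0,0]},
  {"grip": 0,"xyz": [1,2.5,34],"angular": [0,0,0]},
])

```text
time_s: 5.75
tcp_pos: [0.4663, 0.0448, 0.1331]
ee_rot: [[-1.0, 0.0, 0.003], [0.0, 1.0, 0.003], [-0.003, 0.003, -1.0]]
wrist_force: [-0.1, 0.1, -0.6]
gripper_width: 0.161
gripper_force: 30.0
```

```bash
python3 d.py .544 .0448 .131 0
```

```text
t 5.75 tcp [0.4663 0.0448 0.1331] j [  25.3875   14.0332  -30.1349   -0.0856  -45.6014 -115.3406] F [-0.1072  0.1274 -0.6156] w 0.16109115013968806 29.999843831174076
xyz mm [-77.6475   0.0479   2.3609] ang [ 0.0027  0.0032 -0.0002]
```

Next I probe the hub top gently with the lips to fix the clip's height.

Emit:
move_arm([
  {"grip": 0,"xyz": [-8,0,1],"angular": [0.003,0.003,0]},
  {"grip": 0,"xyz": [-10,0,2],"angular": [0.003,0.003,0]},
  {"grip": 0,"xyz": [-10,0,3],"angular": [0.003,0.003,0]},
  {"grip": 0,"xyz": [-10,0,4],"angular": [0.003,0.003,0]},
  {"grip": 0,"xyz": [-10,0,5],"angular": [0.003,0.003,0]},
  {"grip": 0,"xyz": [-10,0,5],"angular": [0.003,0.003,0]},
])

```text
time_s: 6.35
tcp_pos: [0.4759, 0.0446, 0.1276]
ee_rot: [[-1.0, 0.0, -0.001], [0.0, 1.0, -0.001], [0.001, -0.001, -1.0]]
wrist_force: [-0.1, -0.4, -1.3]
gripper_width: 0.162
gripper_force: 30.0
```

Emit:
move_arm([
  {"grip": 0,"xyz": [0,0,0.5],"angular": [0,0,0]},
  {"grip": 0,"xyz": [0,0,1],"angular": [0,0,0]},
  {"grip": 0,"xyz": [0,0,1.5],"angular": [0,0,0]},
  {"grip": 0,"xyz": [0,0,1.5],"angular": [0,0,0]},
])

```text
time_s: 6.75
tcp_pos: [0.4762, 0.0447, 0.1263]
ee_rot: [[-1.0, 0.0, -0.001], [0.0, 1.0, -0.001], [0.001, -0.001, -1.0]]
wrist_force: [0.4, -0.0, -1.1]
gripper_width: 0.157
gripper_force: 30.0
```

Emit:
move_arm([
  {"grip": 0,"xyz": [0,0,0.5],"angular": [0,0,0]},
  {"grip": 0,"xyz": [0,0,1],"angular": [0,0,0]},
  {"grip": 0,"xyz": [0,0,1.5],"angular": [0,0,0]},
  {"grip": 0,"xyz": [0,0,1.5],"angular": [0,0,0]},
])

```text
time_s: 7.15
tcp_pos: [0.4761, 0.0447, 0.1254]
ee_rot: [[-1.0, -0.0, -0.0], [-0.0, 1.0, -0.001], [0.0, -0.001, -1.0]]
wrist_force: [-2.2, 0.0, 5.2]
gripper_width: 0.158
gripper_force: 30.0
```

Emit:
move_arm([
  {"grip": 0,"xyz": [0,0,0.5],"angular": [0,0,0]},
  {"grip": 0,"xyz": [0,0,1],"angular": [0,0,0]},
  {"grip": 0,"xyz": [0,0,1.5],"angular": [0,0,0]},
  {"grip": 0,"xyz": [0,0,1.5],"angular": [0,0,0]},
])

```text
time_s: 7.55
tcp_pos: [0.4757, 0.0447, 0.1247]
ee_rot: [[-1.0, -0.0, -0.001], [-0.0, 1.0, -0.001], [0.001, -0.001, -1.0]]
wrist_force: [-6.0, 1.5, 10.9]
gripper_width: 0.16
gripper_force: 30.0
```

Contact at a TCP height of about 0.126, so the underside is about 52 mm below the TCP, which matches the estimate. I'll raise about 5 mm and slide in.

Emit:
move_arm([
  {"grip": 0,"xyz": [0,0,-4],"angular": [0,0,0]},
  {"grip": 0,"xyz": [0,0,-7],"angular": [0,0,0]},
  {"grip": 0,"xyz": [-6,0,-7],"angular": [0,0,0]},
  {"grip": 0,"xyz": [-12,0,-7],"angular": [0,0,0]},
  {"grip": 0,"xyz": [-16,0,-7],"angular": [0,0,0]},
  {"grip": 0,"xyz": [-20,0,-7],"angular": [0,0,0]},
  {"grip": 0,"xyz": [-20,0,-7],"angular": [0,0,0]},
  {"grip": 0,"xyz": [-20,0,-7],"angular": [0,0,0]},
])

```text
time_s: 8.35
tcp_pos: [0.4961, 0.0446, 0.13]
ee_rot: [[-1.0, 0.001, -0.001], [0.001, 1.0, -0.001], [0.001, -0.001, -1.0]]
wrist_force: [-0.5, 0.1, -1.1]
gripper_width: 0.159
gripper_force: 30.0
```

```bash
python3 d.py .544 .0448 .131 0;python3 - <<'E'
from h import *
im,K,R,t=cap("scene"); cv2.imwrite("pics/e.png",cv2.resize(im[190:290,270:400],(780,600),interpolation=cv2.INTER_CUBIC)[:,:,::-1])
E
```

```text
t 8.35 tcp [0.4961 0.0446 0.13  ] j [  23.8587   17.0063  -26.3095    0.0176  -46.7671 -113.9004] F [-0.4878  0.1475 -1.0839] w 0.15921158651646605 29.999875179491937
xyz mm [-47.908    0.2148  -1.0501] ang [-0.0008 -0.0012 -0.0005]
```

View pics/e.png

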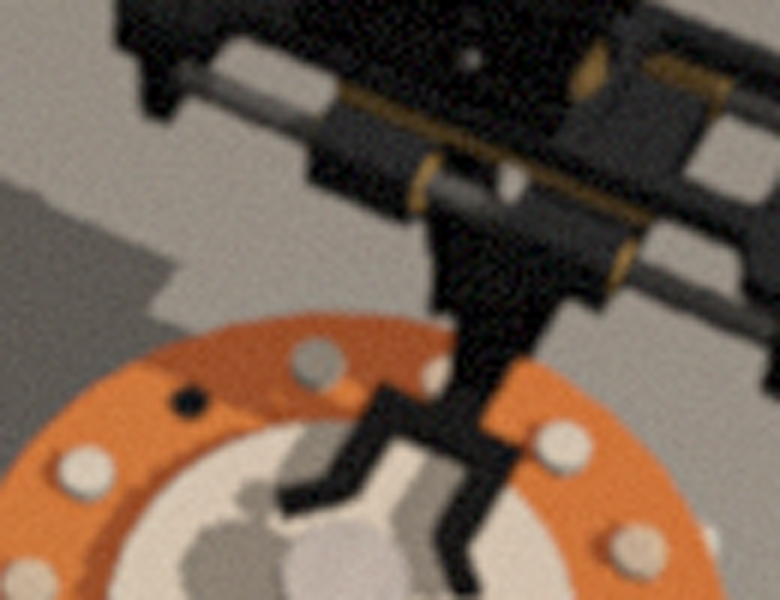

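The lips at (290,500) and (465,590) are centred on the neck's expected position, below the head at (345,570), so they're aligned. Sliding in.

Emit:
move_arm([
  {"grip": 0,"xyz": [-5,0,-1],"angular": [0,0,0]},
  {"grip": 0,"xyz": [-10,0,-1],"angular": [0,0,0]},
  {"grip": 0,"xyz": [-15,0,-1],"angular": [0,0,0]},
  {"grip": 0,"xyz": [-20,0,-1],"angular": [0,0,0]},
  {"grip": 0,"xyz": [-25,0,-1],"angular": [0,0,0]},
  {"grip": 0,"xyz": [-30,0,-1],"angular": [0,0,0]},
  {"grip": 0,"xyz": [-34,0,-1],"angular": [0,0,0]},
  {"grip": 0,"xyz": [-34,0,-1],"angular": [0,0,0]},
])

```text
time_s: 9.2
tcp_pos: [0.5308, 0.0447, 0.1312]
ee_rot: [[-1.0, 0.0, -0.0], [0.0, 1.0, -0.001], [0.0, -0.001, -1.0]]
wrist_force: [-0.4, -0.4, -1.3]
gripper_width: 0.158
gripper_force: 30.0
```

Emit:
move_arm([
  {"grip": 0,"xyz": [-4,0,0],"angular": [0,0,0]},
  {"grip": 0,"xyz": [-8,0,0],"angular": [0,0,0]},
  {"grip": 0,"xyz": [-11,0,0],"angular": [0,0,0]},
  {"grip": 0,"xyz": [-13,0,0],"angular": [0,0,0]},
  {"grip": 0,"xyz": [-14,0,0],"angular": [0,0,0]},
  {"grip": 0,"xyz": [-14,0,0],"angular": [0,0,0]},
])

```text
time_s: 9.8
tcp_pos: [0.5428, 0.0445, 0.1309]
ee_rot: [[-1.0, 0.001, -0.004], [0.001, 1.0, -0.001], [0.004, -0.001, -1.0]]
wrist_force: [-4.5, 1.8, 1.4]
gripper_width: 0.158
gripper_force: 30.0
```

A −4.5 N force at the expected depth means the closed end has met the neck. I'll lower onto the hub.

Emit:
move_arm([
  {"grip": 0,"xyz": [1.5,0,1],"angular": [0,0,0]},
  {"grip": 0,"xyz": [1.5,0,2],"angular": [0,0,0]},
  {"grip": 0,"xyz": [1.5,0,3],"angular": [0,0,0]},
  {"grip": 0,"xyz": [1.5,0,4],"angular": [0,0,0]},
  {"grip": 0,"xyz": [1.5,0,5],"angular": [0,0,0]},
  {"grip": 0,"xyz": [1.5,0,5],"angular": [0,0,0]},
])

```text
time_s: 10.4
tcp_pos: [0.5426, 0.0446, 0.126]
ee_rot: [[-1.0, 0.0, -0.001], [0.0, 1.0, -0.001], [0.001, -0.001, -1.0]]
wrist_force: [-2.3, -0.5, 0.8]
gripper_width: 0.157
gripper_force: 30.0
```

```bash
python3 d.py .543 .0448 .1255 0;python3 - <<'E'
from h import *
im,K,R,t=cap("scene"); cv2.imwrite("pics/f.png",cv2.resize(im[210:330,260:390],(650,600),interpolation=cv2.INTER_CUBIC)[:,:,::-1])
E
```

```text
t 10.4 tcp [0.5426 0.0446 0.126 ] j [  21.7802   21.2631  -20.2587    0.0264  -48.5396 -111.8186] F [-2.3176 -0.5057  0.7891] w 0.15746949289947182 30.000073579140007
xyz mm [-0.4093  0.1859  0.5233] ang [-0.0007 -0.0009 -0.0004]
```

View pics/f.png

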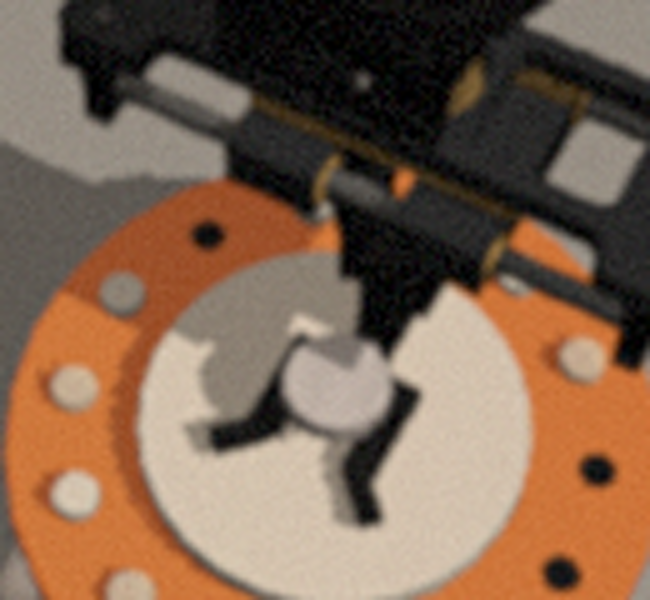

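The clip straddles the neck under the head at (335,385), with its lips at (215,440) and (365,520) on the hub. I'll release and retreat upward.

Emit:
move_arm([
  {"grip": 0,"xyz": [0,0,0.5],"angular": [0,0,0]},
  {"grip": 0.3,"xyz": [0,0,0.5],"angular": [0,0,0]},
  {"grip": 0.6,"xyz": [0,0,0.5],"angular": [0,0,0]},
  {"grip": 0.6,"xyz": [0,0,0.5],"angular": [0,0,0]},
  {"grip": 0.6,"xyz": [0,0,0.5],"angular": [0,0,0]},
  {"grip": 0.6,"xyz": [0,0,0.5],"angular": [0,0,0]},
  {"grip": 0.6,"xyz": [0,0,0.5],"angular": [0,0,0]},
  {"grip": 0.6,"xyz": [0,0,0.5],"angular": [0,0,0]},
  {"grip": 0.6,"xyz": [0,0,0.5],"angular": [0,0,0]},
])

```text
time_s: 11.35
tcp_pos: [0.5427, 0.0447, 0.1258]
ee_rot: [[-1.0, 0.0, -0.0], [0.0, 1.0, -0.001], [0.0, -0.001, -1.0]]
wrist_force: [0.1, 0.3, 0.0]
gripper_width: 0.596
gripper_force: 0.0
```

Emit:
move_arm([
  {"grip": 0.6,"xyz": [0,0,-10],"angular": [0,0,0]},
  {"grip": 0.6,"xyz": [0,0,-30],"angular": [0,0,0]},
  {"grip": 0.6,"xyz": [0,0,-60],"angular": [0,0,0]},
  {"grip": 0.6,"xyz": [0,0,-90],"angular": [0,0,0]},
  {"grip": 0.6,"xyz": [40,0,-110],"angular": [0,0,0]},
  {"grip": 0.6,"xyz": [80,0,-120],"angular": [0,0,0]},
  {"grip": 0.6,"xyz": [100,-40,-120],"angular": [0,0,0]},
  {"grip": 0.6,"xyz": [100,-80,-120],"angular": [0,0,0]},
  {"grip": 0.6,"xyz": [100,-120,-120],"angular": [0,0,0]},
  {"grip": 0.6,"xyz": [100,-150,-120],"angular": [0,0,0]},
])

```text
time_s: 12.35
tcp_pos: [0.4423, -0.1068, 0.2472]
ee_rot: [[-1.0, 0.0, 0.002], [0.0, 1.0, -0.001], [-0.002, -0.001, -1.0]]
wrist_force: [-0.1, -0.5, 0.2]
gripper_width: 0.605
gripper_force: 0.0
```

Emit:
move_arm([
  {"grip": 0.6,"xyz": [0,-40,0],"angular": [0,0,0]},
  {"grip": 0.6,"xyz": [0,-80,0],"angular": [0,0,0]},
  {"grip": 0.6,"xyz": [0,-100,0],"angular": [0,0,0]},
  {"grip": 0.6,"xyz": [0,-100,0],"angular": [0,0,0]},
])

```text
time_s: 12.75
tcp_pos: [0.4426, -0.2073, 0.2465]
ee_rot: [[-1.0, 0.004, 0.0], [0.004, 1.0, -0.001], [-0.0, -0.001, -1.0]]
wrist_force: [-0.5, 1.5, 0.2]
gripper_width: 0.599
gripper_force: 0.0
```

```bash
python3 - <<'E'
from h import *
s=r.sense();print(s["time_s"],s["tcp_pos"],s["wrist_force"])
L=[]
for n,(x,y) in(("scene",(328,290)),("top",(312,210))):
    im,K,R,t=cap(n); L.append(cv2.resize(im[y-50:y+50,x-50:x+50],(400,400),interpolation=cv2.INTER_CUBIC))
cv2.imwrite("pics/g.png",np.hstack(L)[:,:,::-1])
E
```

```text
12.75 [ 0.442554   -0.20727305  0.24653763] [-0.50216551  1.47889418  0.19757441]
```

View pics/g.png

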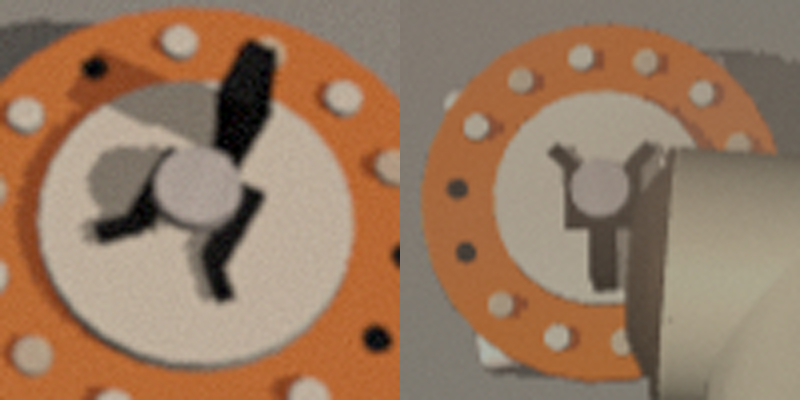

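Both views show the clip flat on the hub, centred around the neck under the head (crop positions (197,185) and (600,187)). The gripper is clear of it.

```bash
python3 -c "
from station import r; print(r.finish_job())"
```

```text
the job is handed in; nothing more can be done
None
```

The larger clip is fully home in the groove and lies flat on the hub, released with the arm clear; the smaller clip was never approached, and I handed the job in at about 13 s without seeing a verdict.

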